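Lock the strap cutter's shaft

TASK

The strap cutter is done for the day: lock its shaft. With the fingertips, push the black finger knob round until the disc's slot lines up with the steel locking bar, then push the bar by its red plate through the slot, fully home against its stop. Only push: do not lift the bar, and leave everything else on the bench as it stands.

Things in the scene. Friction and masses are not known exactly. Their poses are not given: they have to be found in the camera images.
- cutter: bench strap cutter, a green housing fixed to the bench. Origin on the bench under the disc's axis; x is the way the bar is pushed, z up. Flat top 55 mm above the bench, x -228 to 97, y -60 to 60 mm; low cutting head on its -y side out to y -116 mm. On top along x: guide walls 12 mm high (x -222 to -76), the bridge, the disc (x -45 to 45), two keeper cheeks 24 mm high (x 54 to 84)
- bridge (a point): centre of the top of the aluminium bridge over the bar, 79 mm above the bench, at (-63, 0, 79) mm in the cutter's frame; the bridge is 26 mm long in x and 41 mm wide. Its rear face (x = -76 mm) is the stop that the red plate meets when the bar is home
- keeper (a point): the point in the middle of the gap of the keeper, 8 mm above the housing's top, where the tip of the bar's nose stands when the bar is fully home (within about 1 mm); at (66, 0, 63) mm in the cutter's frame
- disc (a joint): turn of the slotted disc about its vertical axis, rad, counter-clockwise from above positive; the slot lines up with the bar at 0 and equally at pi (3.14). It starts between 0.55 and 2.59 and turns freely between -3.1 and 6.2; it stays where it is left (friction about 0.1 N m, 3 N at the knob)
- disc_top (a point): centre of the disc's top face, 82 mm above the bench; its x axis runs along the slot, z up. Aluminium disc 90 mm across, 26 mm thick, cut right across by a slot 24 mm wide (black floor, a yellow stripe along each side, mouths flared to 30 mm); the round nose of the bar lines the disc up over about the last 0.1 rad
- knob_top (a point): centre of the top of the black finger knob, an upright post 17 to 18 mm thick and 36 mm tall that stands on the disc 33 mm from its axis, on the disc's +y side, square to the slot; top 118 mm above the bench. Pushing it sideways round the axis turns the disc
- bar_plate (a point): centre of the rear face of the red upright push plate at the bar's rear end, 90 mm above the bench; x the way to push, z up. The plate is 8 mm thick, 40 mm wide, from 69 to 107 mm above the bench. Home lies 122 to 134 mm ahead of its start; this point is then at x = -84 mm in the cutter's frame, the plate against the bridge
- bar_nose (a point): tip of the bar's rounded nose, half-way up the bar, 63 mm above the bench and 150 mm ahead of the plate's rear face. The steel bar, 18 mm wide and 16 mm high, about 0.4 kg, lies loose on the housing's top in its guide with 1.5 to 2 mm play; sliding it takes a few newtons
- paint_jar: bystander: amber glass jar with black lid, 52 mm across, 75 mm tall, standing beside the cutter on its robot side; origin under its centre
- thread_spool: bystander: terracotta-coloured thread spool, 42 mm across, 55 mm tall, standing beside the cutter on its far side; origin under its centre
- steel_rule: bystander: steel rule 250 x 28 x 4 mm lying on the dark cutting board (8 mm thick) at the left; origin under its centre
- glue_brush: bystander: brush 180 mm long lying on the cutting board; origin under its centre, handle to its -x
- maul: bystander: wooden maul standing on its head, 72 mm across, 165 mm tall, at the right; origin under its centre
- awl: bystander: awl 150 mm long with wooden handle lying at the right; origin under its centre, handle to its -x
- tea_mug: bystander: blue mug, 76 mm across, 85 mm tall, at the right; origin under its centre
Not all that is in view belongs to the job. Leave any orange or turquoise look-alike of the part that bears bar_plate alone.

How it is judged:
By the outcome, as a careful person would: the job done as asked, in the order asked, and still so for the second after the job is handed in, with the robot touching nothing.
It also fails if it takes over 42 s, if anything falls off the work surface, if the arm or the gripper's body presses on something with over 40 N, if the wrist force passes 120 N, or if a joint passes its speed limit or range.

ROBOT

A 6-joint arm with a two-finger parallel gripper is mounted at the origin on the work surface. World frame = base frame: x ahead of the robot, y to its left, z up, the work surface at z = 0. Lengths are in m, angles in rad, forces in N, time in s.
With the tool pointing down it reaches from about 0.325 to 0.85 m from the base axis. Payload 4.4 kg.
Tool frame: the origin (TCP) lies at the very end of the fingers, on their centre line; the grasp point (between the pads) lies 19 mm behind it (arm.grip_depth is the distance from the TCP to the grasp point, in m); z points along the fingers, y is the direction in which the jaws open and shut (so a half turn about z gives the same grasp; the last joint's range is limited). The gripper opens to 94 mm and grips with 3 to 60 N. Pads are 16 mm wide; open, the fingers measure 119 mm over their backs; the gripper's body (75 mm by 177 mm) begins 78 mm behind the grasp point.
Start: joints at [1.151, 0.207, 1.542, -0, 1.393, -0.15], TCP at [0.153, 0.554, 0.171] pointing down, gripper open.
Joint ranges: [-2.73, 2.73], [-0.86, 2.22], [0.23, 2.46], [-1.11, 4.25], [0.08, 2.63], [-2.82, 2.82]. Speed limits (rad/s): [2.79, 2.79, 3.14, 3.14, 3.14, 3.14].

INTERFACE

Orientations are given as a rotation vector (axis times angle).
In Python, from workcell import arm, optics, order gives the robot as it stands.
- The arm moves only by the tool step_arm, never from a script. Its argument "increments" is a list of rows, each a list of 7 numbers: the shift along the world's x, y, z in m, then the turn, a rotation vector about the world's x, y, z in degrees, then the gripper's target within -1 to 1 (shut at 1, half-way at 0, fully open at -1). In form: [[tx, ty, tz, wx, wy, wz, claw], ...]. A call has exactly 8 rows; each row shifts and turns the commanded pose from where the row before left it; what a row does not reach is not made up. A row lasts 1/10 s, in which the tool goes at most 50 mm and 8.59 degrees, less where a joint would pass 70% of its speed; a pose out of reach is approached as far as the arm can. A call with a gripper value outside its range is refused whole. The fingers move at their own pace and stop on an object; the grip force is fixed at half the most. Time passes only in rows, so rows that do not move let the fingers close, or fill a call up. It gives the time, the measured TCP pose, the force and the opening at its end, in the units of the state.
- arm.observe(): the state, without advancing time (a new reading comes with each control period).
- optics.grab_frame(name): name is "scene" or "side" or "wrist"; returns a dict with "image" (420x560x3 uint8, red, green, blue), "z_map" (420x560 float32, m along the optical axis (not along the pixel's ray), 0 where there is no reading), "fov_y" (degrees; the focal length in pixels is half the picture's height over the tangent of half this angle, whatever the lens; pixels are square), "cx", "cy" (the principal point, pixels), "k1" (the pictures are not rectified: a ray, as slopes to the right and down, at radius r is drawn at 1 + k1 r^2 times it, then the intrinsics apply), "T" (4x4, takes a point from camera to world coordinates). Camera axes: x right, y up, looking along -z (the intrinsics and any distortion apply to the point x, -y, -z); pixel columns grow to the right and rows downward; lengths in m; the calibration is good to about 2 mm. A picture is of the moment at which its call begins.
- order.finish_job(): hands the job in, once; it reports no verdict.
The state is a dict: "time_s": time; "joint_pos": joint angles; "qvel": joint speeds; "effort": joint torques, N m; "position": TCP position; "tool_rot": TCP orientation; "contact_force": force on the tool from outside, world axes, zero at the start; "ft_torque": the same for the moment, N m; "gripper_width": finger opening in m.
Only numpy, scipy, OpenCV 4.12 (cv2) and the standard library are available. Lean on these libraries where they do the work, as an engineer would, in place of code of your own. Each camera call takes 0.05 s, during which the arm holds its last target.

## Working session

There is one attempt and no reset: what is moved stays moved. The work goes in short steps, Python scripts to look and compute and a tool call to move; the robot and the scene stay as the last step left them, time stands still between calls to the robot, and variables do not carry over. Pictures are saved under pics/ and viewed, and the job is handed in when it is done.

Besides the shell and the picture viewer there is one more tool, called after ">>>" by a JSON object that holds its "method" and its "body", one argument or row to a line. step_arm: Moves the arm, as the interface text tells. Its arguments: {"type":"object","properties":{"increments":{"type":"array"}},"required":["increments"]}

```bash
mkdir -p pics; ls
python3 - <<'E'
from workcell import arm, optics, order
import cv2,pickle
for n in ("scene","side"):
    f=optics.grab_frame(n)
    pickle.dump(f,open(n+"0.pkl","wb"))
    cv2.imwrite(f"pics/{n}0.png",cv2.resize(f["image"][:,:,::-1],None,fx=1.4,fy=1.4))
    print(n,f["fov_y"],f["cx"],f["cy"],f["k1"],f["T"].round(3).tolist())
print(arm.observe())
E
```

```text
pics
scene 56.53522466368853 285.7439494462517 209.18481950957698 -0.05070851470788294 [[0.479, -0.486, 0.731, 1.351], [0.878, 0.271, -0.395, -0.404], [-0.006, 0.831, 0.556, 0.722], [0.0, 0.0, 0.0, 1.0]]
side 42.43825010737784 282.6197556164943 203.08614344320915 -0.06703092478388202 [[0.904, 0.275, -0.327, 0.017], [-0.427, 0.616, -0.662, -0.992], [0.019, 0.739, 0.674, 1.147], [0.0, 0.0, 0.0, 1.0]]
{'time_s': 0.1, 'joint_pos': array([ 1.15147716e+00,  2.07346451e-01,  1.54279936e+00, -2.05809443e-05,
        1.39348359e+00, -1.50496737e-01]), 'qvel': array([ 0.00038849, -0.00082831, -0.00242   , -0.00081911,  0.00242816,
       -0.00040599]), 'effort': array([-4.52148997e-04, -3.71865463e+01, -2.82291770e+01,  6.99751801e-02,
        3.11165862e-02, -4.99043836e-05]), 'position': array([0.1524078 , 0.55361115, 0.16960593]), 'tool_rot': array([-4.20914973e-01, -3.11270799e+00,  3.07874844e-03]), 'contact_force': array([-0.26718955,  0.4074715 , -1.04306171]), 'ft_torque': array([ 0.01263205,  0.0014756 , -0.0542531 ]), 'gripper_width': 0.09421073568241732}
```

View pics/scene0.png

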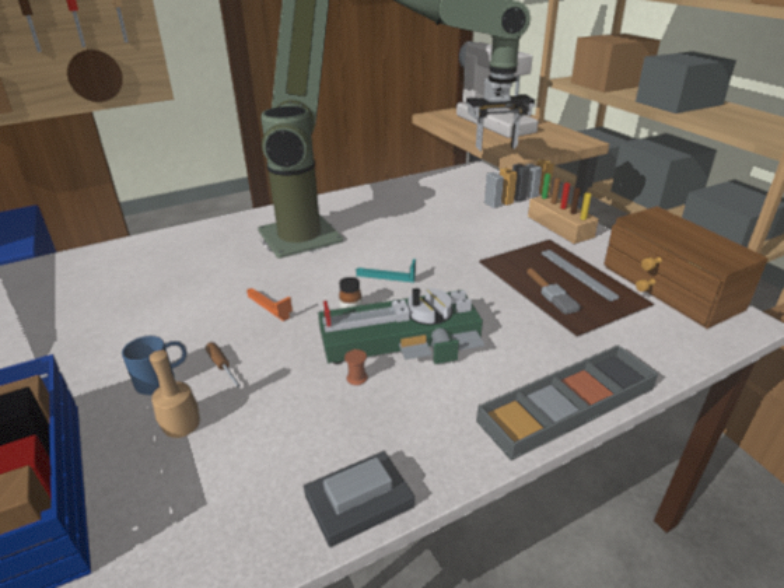

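View pics/side0.png

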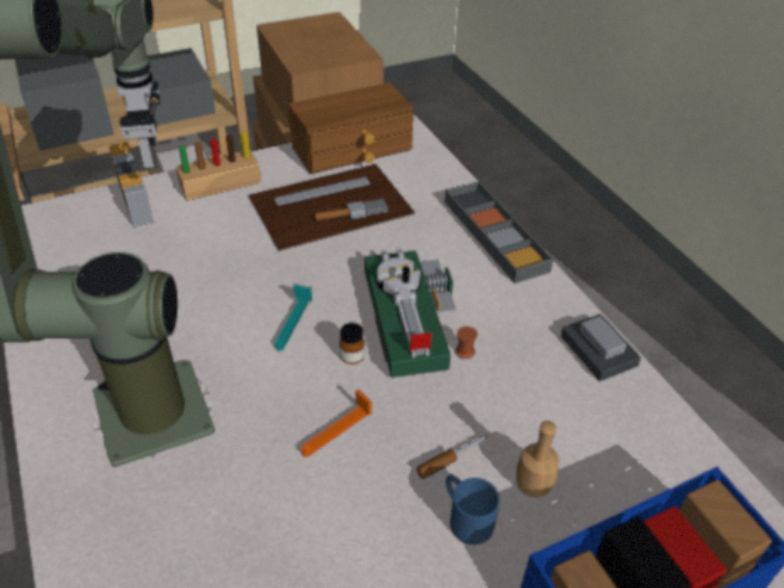

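Candidates for the red push plate, in px of the 1.4x side view: the red plate on the green housing (420,342), the turquoise look-alike (302,294), the orange look-alike (363,402) and the red block in the crate (690,545). I choose (420,342): it is red and sits on the bar in the housing's guide. I'll check it in a close crop.

```bash
cat > h.py <<'E'
import numpy as np,cv2,pickle
def K(f):
    F=f["image"].shape[0]/2/np.tan(np.radians(f["fov_y"]/2))
    return np.array([[F,0,f["cx"]],[0,F,f["cy"]],[0,0,1.]]),np.array([f["k1"],0,0,0.])
def rays(f,uv):
    k,d=K(f); uv=np.asarray(uv,float).reshape(-1,1,2)
    n=cv2.undistortPointsIter(uv,k,d,None,None,(3,100,1e-12)).reshape(-1,2)
    return np.c_[n[:,0],-n[:,1],-np.ones(len(n))]
def onz(f,uv,z):
    r=rays(f,uv)@f["T"][:3,:3].T; o=f["T"][:3,3]
    return o+r*((z-o[2])/r[:,2])[:,None]
def dep(f):
    h,w=f["z_map"].shape
    g=np.stack(np.meshgrid(np.arange(w),np.arange(h)),-1).reshape(-1,2)
    P=rays(f,g)*f["z_map"].reshape(-1,1)
    return (P@f["T"][:3,:3].T+f["T"][:3,3]).reshape(h,w,3)
def proj(f,P):
    k,d=K(f); T=np.linalg.inv(f["T"]); p=np.atleast_2d(P)@T[:3,:3].T+T[:3,3]
    p=p*[1,-1,-1]
    return cv2.projectPoints(p,np.zeros(3),np.zeros(3),k,d)[0].reshape(-1,2)
def two(fa,ua,fb,ub):
    A=np.zeros((3,3));b=np.zeros(3)
    for f,u in((fa,ua),(fb,ub)):
        r=(rays(f,[u])@f["T"][:3,:3].T)[0];r/=np.linalg.norm(r);M=np.eye(3)-np.outer(r,r)
        A+=M;b+=M@f["T"][:3,3]
    return np.linalg.solve(A,b)
E
python3 - <<'E'
from h import *
for n,(x0,y0,x1,y1) in (("scene",(220,195,360,265)),("side",(245,170,345,270))):
    f=pickle.load(open(n+"0.pkl","rb")); s=min(780/(x1-x0),590/(y1-y0))
    cv2.imwrite(f"pics/{n}_crop.png",cv2.resize(f["image"][y0:y1,x0:x1,::-1],None,fx=s,fy=s,interpolation=cv2.INTER_CUBIC)); print(s)
    P=dep(f); im=f["image"].astype(int); hsv=cv2.cvtColor(f["image"],cv2.COLOR_RGB2HSV)
    H,S,V=cv2.split(hsv)
    m=((H<4)|(H>174))&(S>150)&(V>90); m[:y0]=0;m[y1:]=0;m[:,:x0]=0;m[:,x1:]=0
    ys,xs=np.nonzero(m); print(n,"red",len(xs),xs.min(),xs.max(),ys.min(),ys.max(),np.median(P[m],0).round(4),P[m].min(0).round(3),P[m].max(0).round(3))
E
```

```text
5.571428571428571
scene red 23 232 235 216 231 [ 0.525  -0.119   0.0984] [ 0.496 -0.124  0.074] [ 0.529 -0.111  0.106]
5.9
side red 148 293 307 238 249 [ 0.503  -0.1191  0.0929] [ 0.483 -0.128  0.066] [ 0.524 -0.106  0.113]
```

View pics/scene_crop.png

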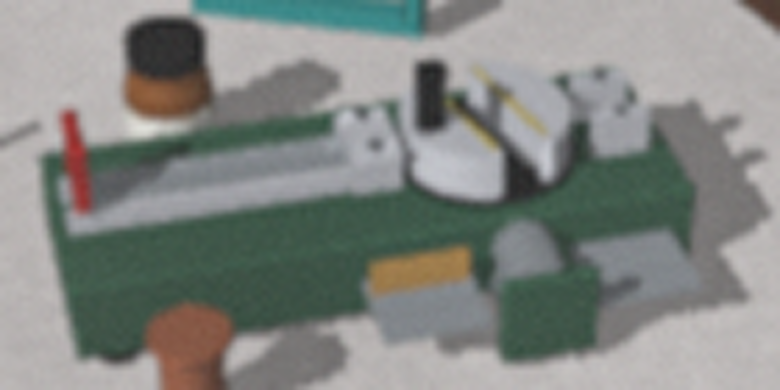

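View pics/side_crop.png

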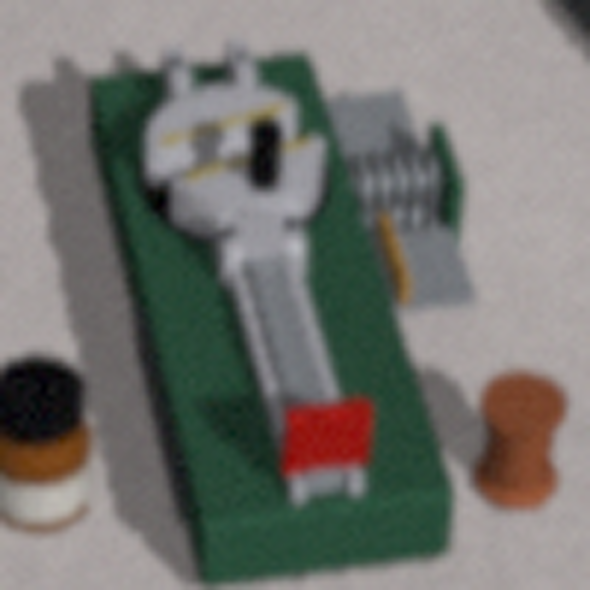

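Run:
```python
from h import *
f=pickle.load(open("side0.pkl","rb"));g=pickle.load(open("scene0.pkl","rb"))
c=lambda p:(245+p[0]/5.9-.5,170+p[1]/5.9-.5)
d=lambda p:(220+p[0]/5.5714-.5,195+p[1]/5.5714-.5)
A=onz(f,[c(p) for p in((95,78),(308,58),(448,490),(205,522))],.055); print("side top corners",A.round(4).tolist())
print([round(float(np.linalg.norm(A[i]-A[(i+1)%4])),4) for i in range(4)])
B=onz(g,[d(p) for p in((692,188),(80,290),(45,158))],.055); print("scene corners",B.round(4).tolist())
print("knob",two(f,c((265,125)),g,d((430,68))).round(4), onz(f,[c((265,125))],.118).round(4),onz(g,[d((430,68))],.118).round(4))
print("stripes side",onz(f,[c(p) for p in((165,138),(285,105),(190,178),(315,142))],.082).round(4).tolist())
print("stripes scene",onz(g,[d(p) for p in((475,68),(545,132),(450,103),(497,150))],.082).round(4).tolist())
# green depth fit
for n,ff,(x0,y0,x1,y1) in(("side",f,(245,170,345,270)),("scene",g,(220,195,360,265))):
    P=dep(ff);H,S,V=cv2.split(cv2.cvtColor(ff["image"],cv2.COLOR_RGB2HSV))
    m=(H>55)&(H<85)&(S>60)&(abs(P[...,2]-.055)<.008); m[:y0]=0;m[y1:]=0;m[:,:x0]=0;m[:,x1:]=0
    ys,xs=np.nonzero(m);Q=onz(ff,np.c_[xs,ys],.055)[:,:2]
    r=cv2.minAreaRect((Q*1000).astype(np.float32)); print(n,len(xs),r, P[m][:,2].mean())
```

```text
side top corners [[0.5251, 0.1947, 0.055], [0.6355, 0.1636, 0.055], [0.5562, -0.1418, 0.055], [0.4454, -0.1134, 0.055]]
[0.1147, 0.3156, 0.1144, 0.3183]
scene corners [[0.6409, 0.1684, 0.055], [0.5647, -0.1384, 0.055], [0.4542, -0.1127, 0.055]]
knob [0.5583 0.0603 0.1165] [[0.5577 0.0596 0.118 ]] [[0.5608 0.0585 0.118 ]]
stripes side [[0.5261, 0.108, 0.082], [0.5927, 0.1062, 0.082], [0.5249, 0.0754, 0.082], [0.594, 0.0743, 0.082]]
stripes scene [[0.5254, 0.1071, 0.082], [0.5938, 0.1078, 0.082], [0.5475, 0.0786, 0.082], [0.5953, 0.0781, 0.082]]
side 1700 ((563.8247680664062, 12.418838500976562), (328.5305480957031, 174.54629516601562), 75.55200958251953) 0.05327500425372409
scene 1165 ((572.6442260742188, 14.6280517578125), (330.68572998046875, 152.51882934570312), 59.80670166015625) 0.052349679437657406
```

Crops: the red plate stands on the bar in the guide (side crop 330,435). The knob is at (265,125) on the bridge side of the slot, and the slot lies across the bar. Housing yaw is about 75.6°, the axis is near (0.560, 0.0915), and the disc is at about 1.8 rad, so the shorter way is counter-clockwise to pi. I'll move in for a closer look.

>>> {"method": "step_arm", "body": {
  "increments": [
    [0.02,-0.03,0.01,0,0,-8.5,1],
    [0.02,-0.03,0.01,0,0,-8.5,1],
    [0.02,-0.03,0.01,0,0,-8.5,1],
    [0.02,-0.03,0.01,0,0,-8.5,1],
    [0.02,-0.032,0.01,0,0,-8.5,1],
    [0.02,-0.032,0.01,0,0,-8.5,1],
    [0.02,-0.032,0.01,0,0,-8.5,1],
    [0.02,-0.032,0.01,0,0,-8.5,1]
  ]
}}

```text
time_s: 0.9
position: [0.3129, 0.3048, 0.2506]
tool_rot: [-2.097, -2.339, 0.001]
contact_force: [0.3, 0.5, 0.1]
gripper_width: 0.0334
```

>>> {"method": "step_arm", "body": {
  "increments": [
    [0.02,-0.032,0,0,0,-8.5,1],
    [0.02,-0.032,0,0,0,-8.5,1],
    [0.02,-0.032,0,0,0,-8.5,1],
    [0.02,-0.032,0,0,0,-8.5,1],
    [0.02,-0.032,0,0,0,-8.5,1],
    [0.02,-0.032,0,0,0,-8.5,1],
    [0.02,-0.032,0,0,0,-8.5,1],
    [0.02,-0.032,0,0,0,-8.5,1]
  ]
}}

```text
time_s: 1.7
position: [0.473, 0.0489, 0.2502]
tool_rot: [-3.046, -0.766, 0.001]
contact_force: [0.8, 0.2, 0.1]
gripper_width: 0.0005
```

Run:
```python
from workcell import arm, optics
from h import *
f=optics.grab_frame("wrist"); pickle.dump(f,open("wrist1.pkl","wb"))
cv2.imwrite("pics/wrist1.png",cv2.resize(f["image"][:,:,::-1],None,fx=1.4,fy=1.4))
s=arm.observe(); print(s["time_s"],s["position"],s["tool_rot"],s["joint_pos"],s["gripper_width"],s["contact_force"])
print(f["T"].round(3).tolist())
```

```text
1.75 [0.47576276 0.04406837 0.25002705] [3.04555583e+00 7.51871288e-01 4.72254230e-04] [-0.08562862 -0.058712    1.66195496 -0.00426115  1.53658439  1.00123923] 0.00034377309646861545 [ 2.46909165 -2.84300122  0.09342658]
[[0.474, 0.858, 0.2, 0.531], [-0.881, 0.461, 0.107, 0.081], [-0.001, -0.227, 0.974, 0.464], [0.0, 0.0, 0.0, 1.0]]
```

View pics/wrist1.png

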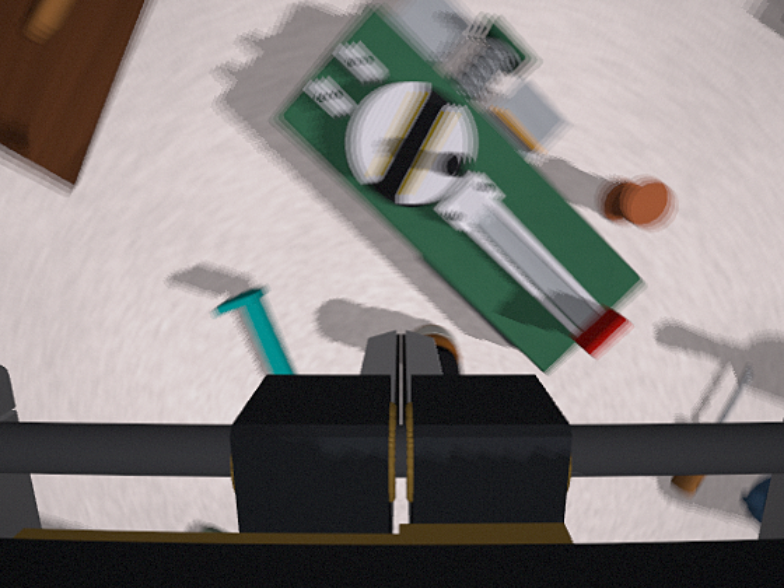

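The wrist view shows the disc at (410,142), the knob at (455,162) and the red plate at (603,333), blurred by motion. I'll take it again at rest.

Run:
```python
from workcell import arm, optics
from h import *
for i in range(4): f=optics.grab_frame("wrist")
pickle.dump(f,open("wrist2.pkl","wb"))
x0,y0,x1,y1=180,0,480,270
cv2.imwrite("pics/wrist2.png",cv2.resize(f["image"][y0:y1,x0:x1,::-1],None,fx=2.2,fy=2.2,interpolation=cv2.INTER_CUBIC))
s=arm.observe(); print(s["time_s"],s["position"],s["tool_rot"],s["contact_force"],abs(s["qvel"]).max())
H,S,V=cv2.split(cv2.cvtColor(f["image"],cv2.COLOR_RGB2HSV)); P=dep(f)
m=(H>55)&(H<85)&(S>60)&(abs(P[...,2]-.055)<.012); m[275:]=0
ys,xs=np.nonzero(m);Q=onz(f,np.c_[xs,ys],.055)[:,:2]; r=cv2.minAreaRect((Q*1000).astype(np.float32)); print(r,P[m][:,2].mean())
m=((H<6)|(H>172))&(S>150)&(V>80);m[280:]=0
n,l,st,ce=cv2.connectedComponentsWithStats(m.astype(np.uint8)); print(st[1:][st[1:,4]>30],ce[1:][st[1:,4]>30])
m=(V<45);m[260:]=0
n,l,st,ce=cv2.connectedComponentsWithStats(m.astype(np.uint8));
for a,b in zip(st[1:],ce[1:]):
    if a[4]>30: print("blk",a,b.round(1))
# yellow
m=(H>18)&(H<34)&(S>90)&(V>60);m[200:]=0
n,l,st,ce=cv2.connectedComponentsWithStats(m.astype(np.uint8))
for i in range(1,n):
    if st[i,4]>15:
        ys,xs=np.nonzero(l==i);q=onz(f,np.c_[xs,ys],.082)[:,:2];v=cv2.fitLine(q.astype(np.float32),cv2.DIST_L2,0,.01,.01).ravel()
        print("yel",st[i],q.mean(0).round(4),np.degrees(np.arctan2(v[1],v[0])).round(1))
```

```text
1.95 [0.47202986 0.05077359 0.25010536] [-3.04282714e+00 -7.77092565e-01  2.02470061e-03] [0.14186923 0.049211   0.62701506] 0.026928658746471434
((548.5653686523438, 26.615158081054688), (337.6036376953125, 193.64987182617188), 64.43087005615234) 0.05471820545347005
[[418 225  30  29 236]] [[432.58050847 238.62288136]]
blk [16  0 10 12 46] [20.1  5.1]
blk [336  13  37  41 288] [354.3  33.4]
blk [ 248   60   80   88 1902] [289.8 105.2]
blk [311 108  19  18 245] [319.4 116.7]
blk [283 239   2  21  38] [283.6 249.8]
blk [288 239   2  21  37] [288.4 250. ]
blk [312 246  14  14 118] [318.1 253.9]
yel [262  65  33  61 174] [0.5572 0.1078] -0.0
yel [351  77   9   7  21] [0.6099 0.0436] -85.5
yel [286  79  33  60 175] [0.5585 0.0788] 0.1
```

View pics/wrist2.png

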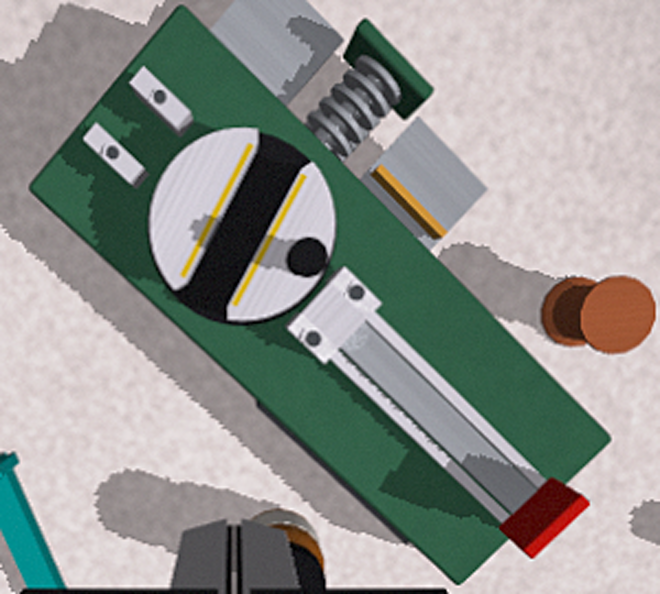

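Run:
```python
from h import *
f=pickle.load(open("wrist2.pkl","rb"))
c=lambda p:(180+p[0]/2.2-.3,p[1]/2.2-.3)
A=onz(f,[c(p) for p in((180,5),(32,188),(460,583),(610,438))],.055)[:,:2]
print(A.round(4).tolist(),[round(float(np.linalg.norm(A[i]-A[(i+1)%4])),4) for i in range(4)])
for i,j in((2,1),(3,0)):
    v=A[j]-A[i];print("yaw",np.degrees(np.arctan2(v[1],v[0])).round(2))
u=A[1]-A[2]+A[0]-A[3];u/=np.linalg.norm(u);v=np.array([-u[1],u[0]])
O=A.mean(0)+u*.0655;print("origin",O.round(4), "yaw",np.degrees(np.arctan2(u[1],u[0])))
k=onz(f,[c((307,257)),(319.4,116.7)],.118)[:,:2];print("knob",k.round(4).tolist())
ax=np.array([.5579,.0933]);print([np.linalg.norm(q-ax) for q in k],[np.degrees(np.arctan2(*(q-ax)[::-1])) for q in k])
T=onz(f,[c(p) for p in((550,480),(588,503),(530,557),(500,530))],.107)[:,:2];print("plate top corners",T.round(4).tolist(),[np.linalg.norm(T[i]-T[(i+1)%4]).round(4) for i in range(4)])
for q in T: print(((q-O)@u).round(4),((q-O)@v).round(4))
print("brid",onz(f,[c(p) for p in((345,268),(382,305),(325,360),(288,327))],.079)[:,:2].mean(0).round(4),"pred",(O-.063*u).round(4))
```

```text
[[0.6368, 0.1714], [0.5242, 0.1983], [0.4465, -0.1116], [0.559, -0.1391]] [0.1157, 0.3194, 0.1158, 0.3201]
yaw 75.92
yaw 75.93
origin [0.5576 0.0933] yaw 75.9258228770138
knob [[0.5569, 0.0607], [0.5569, 0.0605]]
[np.float64(0.032642443673848255), np.float64(0.03286195020789728)] [np.float64(-91.68272574113757), np.float64(-91.80539527651139)]
plate top corners [[0.5237, -0.0969], [0.5231, -0.1202], [0.4857, -0.1105], [0.4904, -0.0893]] [np.float64(0.0233), np.float64(0.0386), np.float64(0.0217), np.float64(0.0342)]
-0.1927 -0.0134
-0.2154 -0.0185
-0.2151 0.0201
-0.1934 0.0207
brid [0.5421 0.032 ] pred [0.5422 0.0322]
```

Measured: origin (0.5577, 0.0933), yaw 75.9°, knob at (0.557, 0.0606), 33 mm from the axis, slot at world 0.0°, bridge within 0.3 mm of the prediction. The knob must go about 76° ccw. I'll lower the shut fingers on the knob's robot side, with the jaws radial.

>>> {"method": "step_arm", "body": {
  "increments": [
    [0.007,0.001,-0.0195,0,0,-3.6,1],
    [0.007,0.001,-0.0195,0,0,-3.6,1],
    [0.007,0.001,-0.0195,0,0,-3.6,1],
    [0.007,0.001,-0.0195,0,0,-3.6,1],
    [0.007,0.0015,-0.0195,0,0,-3.6,1],
    [0.007,0.0015,-0.0195,0,0,-3.6,1],
    [0.007,0.0015,-0.0195,0,0,-3.6,1],
    [0.007,0.001,-0.0195,0,0,-3.4,1]
  ]
}}

```text
time_s: 2.75
position: [0.5281, 0.0618, 0.094]
tool_rot: [-3.141, -0.002, 0.0]
contact_force: [-0.5, -0.5, -0.1]
gripper_width: 0.0006
```

Run:
```python
from workcell import arm, optics
from h import *
for i in range(3): f=optics.grab_frame("wrist")
cv2.imwrite("pics/wrist3.png",f["image"][:,:,::-1]); g=optics.grab_frame("side")
cv2.imwrite("pics/side3.png",cv2.resize(g["image"][150:270,230:350,::-1],None,fx=4.5,fy=4.5,interpolation=cv2.INTER_CUBIC))
s=arm.observe(); print(s["time_s"],s["position"],s["tool_rot"],s["contact_force"])
ax=np.array([.5577,.0933]); prev=None
for a in np.arange(-90,-13,7.6):
    r=np.array([np.cos(np.radians(a)),np.sin(np.radians(a))]);t=np.array([-r[1],r[0]]);p=ax+.033*r-.017*t
    print(a,p.round(4),None if prev is None else (p-prev).round(4)); prev=p
```

```text
2.95 [0.52783638 0.06105532 0.09468412] [-3.14135272e+00 -5.62073583e-03  1.81343435e-03] [ 0.67633026  0.18156187 -0.17726545]
-90.0 [0.5407 0.0603] None
-82.4 [0.5452 0.0583] [ 0.0045 -0.002 ]
-74.80000000000001 [0.5499 0.057 ] [ 0.0047 -0.0013]
-67.20000000000002 [0.5548 0.0563] [ 0.0049 -0.0007]
-59.60000000000002 [0.5597 0.0562] [ 0.0049 -0.0001]
-52.00000000000003 [0.5646 0.0568] [0.0049 0.0006]
-44.400000000000034 [0.5694 0.0581] [0.0048 0.0012]
-36.80000000000004 [0.5739 0.0599] [0.0046 0.0019]
-29.200000000000045 [0.5782 0.0624] [0.0043 0.0024]
-21.60000000000005 [0.5821 0.0653] [0.0039 0.003 ]
-14.000000000000057 [0.5856 0.0688] [0.0035 0.0035]
```

View pics/side3.png

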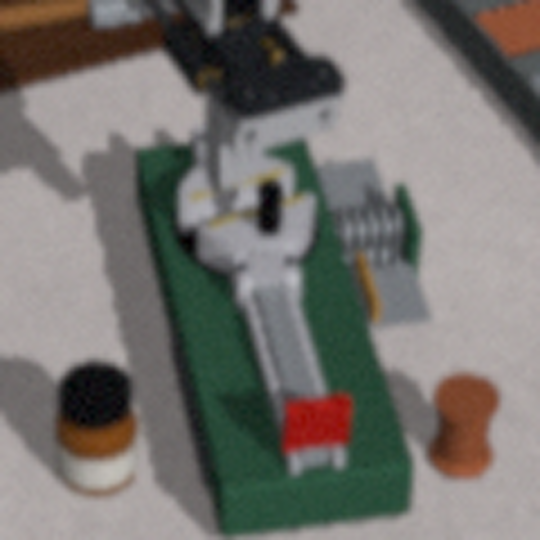

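View pics/wrist3.png

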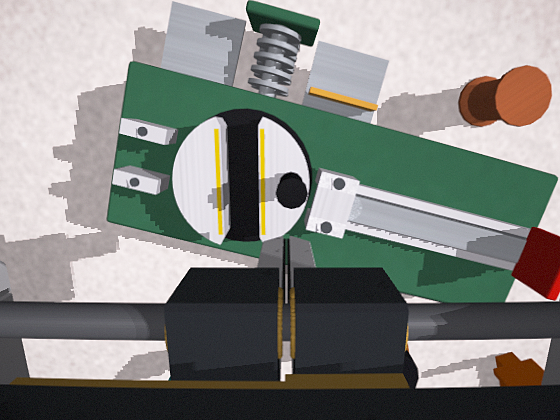

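The fingertips are at (287,240) in the wrist view, the knob at (291,190) is straight ahead, and there is no contact yet. Now I push along the arc.

>>> {"method": "step_arm", "body": {
  "increments": [
    [0.0065,-0.0004,0,0,0,0,1],
    [0.006,-0.0004,0,0,0,0,1],
    [0.0045,-0.002,0,0,0,7.6,1],
    [0.0047,-0.0013,0,0,0,7.6,1],
    [0.0049,-0.0007,0,0,0,7.6,1],
    [0.0049,-0.0001,0,0,0,7.6,1],
    [0.0049,0.0006,0,0,0,7.6,1],
    [0,0,0,0,0,0,1]
  ]
}}

```text
time_s: 3.75
position: [0.5667, 0.0554, 0.0957]
tool_rot: [2.97, 1.022, 0.004]
contact_force: [-0.5, 0.3, -0.5]
gripper_width: 0.0001
```

Run:
```python
from workcell import arm, optics
from h import *
f=optics.grab_frame("wrist")
cv2.imwrite("pics/wrist4.png",f["image"][:,:,::-1])
s=arm.observe(); print(s["time_s"],s["position"],s["tool_rot"],s["contact_force"])
```

```text
3.8 [0.56615199 0.05541142 0.09552143] [2.97108467e+00 1.01895392e+00 2.45289963e-03] [0.11189567 0.84247429 0.22418314]
```

View pics/wrist4.png

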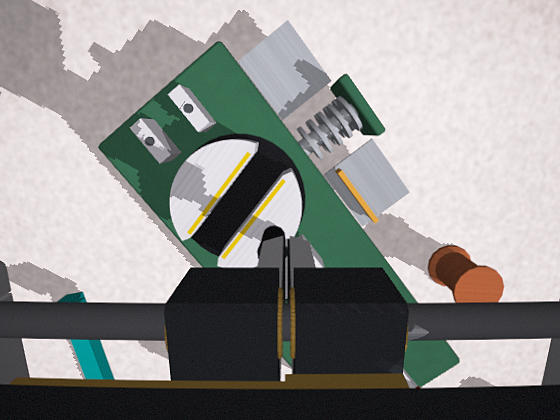

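```bash
cat > m.py <<'E'
from workcell import arm, optics
from h import *
import sys
def slot(f):
    H,S,V=cv2.split(cv2.cvtColor(f["image"],cv2.COLOR_RGB2HSV))
    m=(H>18)&(H<36)&(S>80)&(V>60);out=[]
    n,l,st,ce=cv2.connectedComponentsWithStats(m.astype(np.uint8))
    for i in range(1,n):
        if st[i,4]>15:
            ys,xs=np.nonzero(l==i);q=onz(f,np.c_[xs,ys],.082)[:,:2]
            if np.linalg.norm(q.mean(0)-[.5577,.0933])<.03:
                v=cv2.fitLine(q.astype(np.float32),cv2.DIST_L2,0,.01,.01).ravel()
                print("stripe",st[i,4],q.mean(0).round(4),"ang",np.degrees(np.arctan(v[1]/v[0])).round(2))
if __name__=="__main__":
    cam,tag=sys.argv[1:3]
    f=optics.grab_frame(cam); cv2.imwrite(f"pics/{cam}{tag}.png",f["image"][:,:,::-1]);slot(f)
    pickle.dump(f,open(f"{cam}{tag}.pkl","wb"))
    s=arm.observe(); print(s["time_s"],s["position"],s["tool_rot"],s["contact_force"])
E
python3 m.py wrist 5
```

```text
stripe 440 [0.5581 0.1075] ang -0.01
stripe 426 [0.5583 0.0785] ang -0.02
3.85 [0.56574675 0.05542791 0.09533216] [2.97133861e+00 1.01874696e+00 1.71524147e-03] [ 0.96099097  0.06605119 -0.27670475]
```

```bash
python3 m.py side 5
python3 - <<'E'
from h import *
f=pickle.load(open("wrist5.pkl","rb"))
x0,y0=200,140
im=f["image"].copy()
for P,c in(((.557,.0606,.118),(255,0,0)),((.5577,.0933,.082),(0,255,0)),((.5657,.0554,.0953),(0,0,255))):
    u=proj(f,P)[0];print(u);cv2.circle(im,tuple(np.int32(u.round())),2,c,-1)
cv2.imwrite("pics/w5c.png",cv2.resize(im[y0:290,x0:360,::-1],None,fx=4,fy=4,interpolation=cv2.INTER_CUBIC))
g=cv2.imread("pics/side5.png");cv2.imwrite("pics/s5c.png",cv2.resize(g[150:250,250:350],None,fx=5.5,fy=5.5,interpolation=cv2.INTER_CUBIC))
E
```

```text
3.9 [0.56539262 0.05547758 0.09509731] [2.97131589e+00 1.01945102e+00 9.32765353e-04] [-0.65753084  0.65664447  0.26645754]
[270.90836235 252.86336118]
[235.3708211  205.70122641]
[286.82965888 235.49969136]
```

View pics/w5c.png

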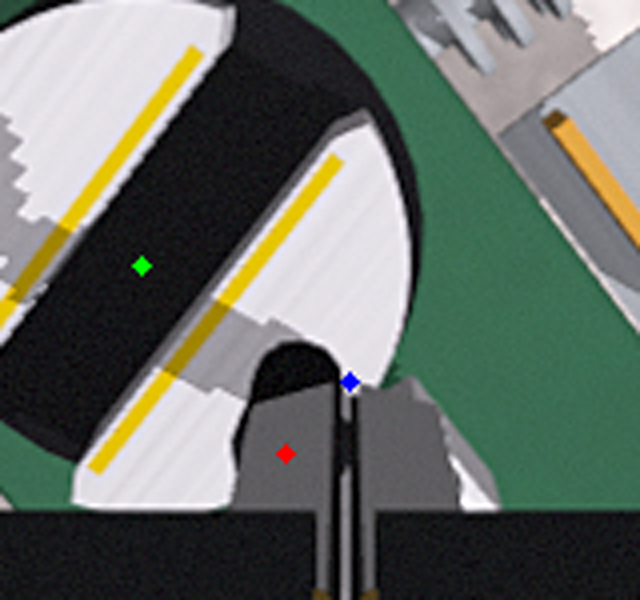

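View pics/s5c.png

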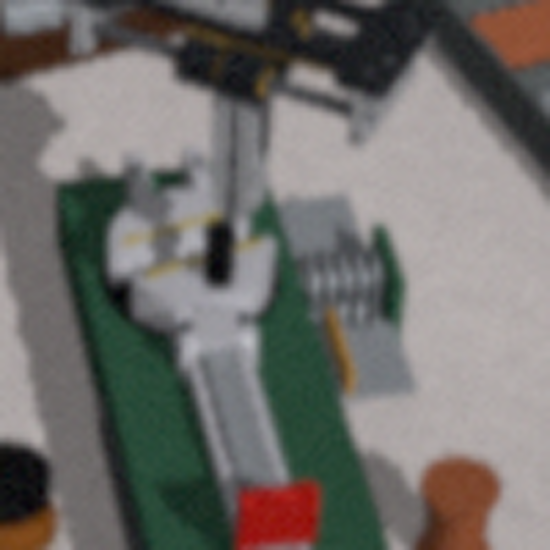

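Run:
```python
from h import *
f=pickle.load(open("side5.pkl","rb"))
im=cv2.resize(f["image"][150:250,250:350],None,fx=5.5,fy=5.5,interpolation=cv2.INTER_CUBIC)
for P,c in(((.557,.0606,.118),(255,0,0)),((.557,.0606,.082),(255,0,255)),((.5577,.0933,.082),(0,255,0)),((.5657,.0554,.0953),(0,0,255)),((.5657,.0554,.13),(0,255,255))):
    u=proj(f,P)[0];print(u);cv2.circle(im,tuple(np.int32(((u-[250,150]+.5)*5.5).round())),3,c,-1)
cv2.imwrite("pics/s5d.png",im[:,:,::-1])
P=dep(f)
for v in range(180,204,2): print(v,[(P[v,u]*1000).round().astype(int).tolist() for u in (288,291,294)])
```

```text
[289.05121928 190.5440359 ]
[288.71720713 199.77289948]
[284.1626624  193.00428067]
[292.29085327 196.66985052]
[292.66797288 187.67858578]
180 [[552, 59, 161], [557, 50, 166], [563, 44, 169]]
182 [[551, 58, 154], [556, 49, 159], [562, 43, 162]]
184 [[552, 60, 145], [557, 50, 152], [563, 43, 154]]
186 [[552, 58, 139], [560, 55, 139], [561, 40, 150]]
188 [[579, 110, 81], [558, 50, 136], [562, 39, 143]]
190 [[559, 71, 111], [564, 62, 116], [597, 106, 70]]
192 [[551, 56, 118], [560, 55, 116], [596, 103, 65]]
194 [[549, 50, 116], [556, 46, 117], [597, 104, 55]]
196 [[551, 54, 104], [559, 51, 104], [580, 72, 79]]
198 [[551, 53, 97], [560, 53, 94], [576, 63, 80]]
200 [[550, 52, 91], [560, 53, 86], [572, 55, 80]]
202 [[551, 53, 82], [561, 53, 78], [568, 47, 80]]
```

View pics/s5d.png

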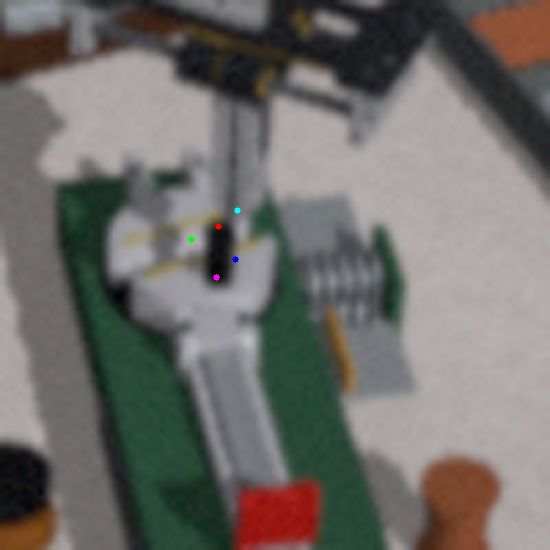

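```bash
python3 m.py scene 5
python3 - <<'E'
from h import *
f=pickle.load(open("scene5.pkl","rb"))
print(proj(f,[(.5657,.0554,.0953),(.5657,.0554,.13),(.557,.0606,.118)]))
x0,y0,x1,y1=260,150,350,230
im=cv2.resize(f["image"][y0:y1,x0:x1],None,fx=7,fy=7,interpolation=cv2.INTER_CUBIC)
for P,c in(((.557,.0606,.118),(255,0,0)),((.5657,.0554,.0953),(0,0,255)),((.5657,.0554,.13),(0,255,255))):
    u=proj(f,P)[0];cv2.circle(im,tuple(np.int32(((u-[x0,y0]+.5)*7).round())),3,c,-1)
cv2.imwrite("pics/c5d.png",im[:,:,::-1])
# initial pose: fingertips
for n in("side","scene"):
    g=pickle.load(open(n+"0.pkl","rb"));u=proj(g,[(.1524,.5536,.1696)])[0];print(n,u)
    x,y=np.int32(u);x0,y0=max(0,x-35),max(0,y-40)
    im=cv2.resize(g["image"][y0:y0+70,x0:x0+70],None,fx=5,fy=5,interpolation=cv2.INTER_CUBIC);cv2.circle(im,tuple(np.int32((u-[x0,y0]+.5)*5)),3,(255,0,255),-1)
    cv2.imwrite(f"pics/i_{n}.png",im[:,:,::-1])
a=[cv2.imread(f"pics/i_{n}.png") for n in("side","scene")];cv2.imwrite("pics/i.png",np.hstack(a))
E
```

```text
3.95 [0.56521765 0.05549591 0.09497084] [2.97115384e+00 1.02014685e+00 6.16889496e-04] [-0.88141555 -0.40979733 -0.21532726]
[[296.51133237 214.54138021]
 [296.627896   204.26006014]
 [296.64350488 205.86647364]]
side [109.67219523 120.26843206]
scene [352.70035961 114.02063348]
```

View pics/c5d.png

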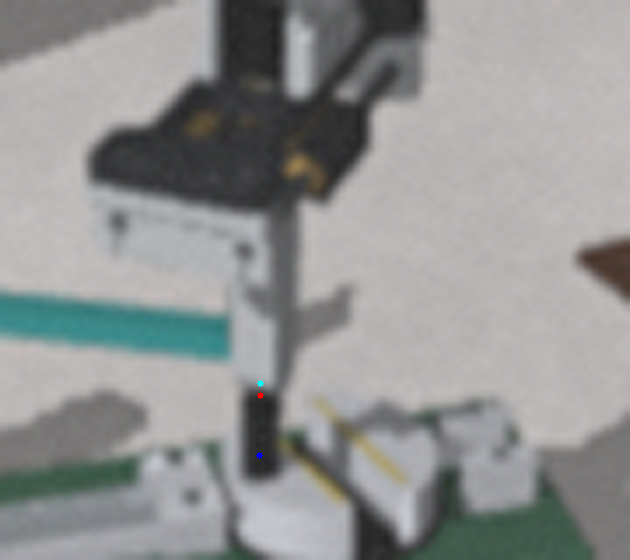

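View pics/i.png

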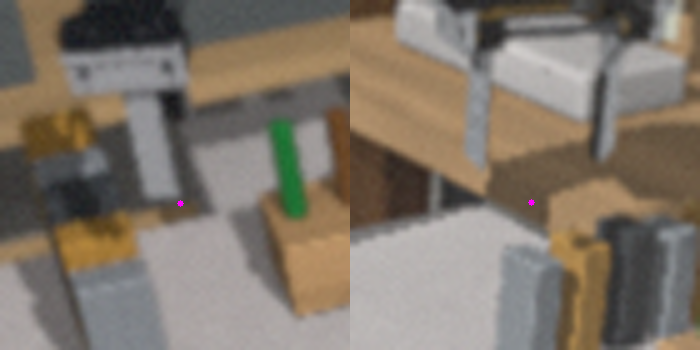

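Run:
```python
from h import *
a=pickle.load(open("side5.pkl","rb"));b=pickle.load(open("scene5.pkl","rb"));w=pickle.load(open("wrist5.pkl","rb"))
print(two(a,(292.5,189),b,(296.5,205.4)),two(w,(287,236),b,(296.5,205.4)),two(w,(287,236),a,(292.5,189)))
P=dep(w);print(P[232:262:4,278],P[232:262:4,295])
```

```text
[0.56509891 0.05519994 0.12566733] [0.56971586 0.05756564 0.12588254] [0.56984982 0.06054546 0.11905903]
[[0.56516618 0.06211481 0.09977411]
 [0.56489816 0.06171478 0.10686061]
 [0.57098185 0.06557238 0.13706433]
 [0.57117013 0.06552775 0.1440025 ]
 [0.57176876 0.06577271 0.15190404]
 [0.57168284 0.06556707 0.15701305]
 [0.57121938 0.06511261 0.1605947 ]
 [0.57166848 0.06528835 0.16682118]] [[0.56776744 0.04978823 0.08122971]
 [0.55941985 0.04230843 0.05448715]
 [0.57656788 0.05862007 0.13750008]
 [0.57650911 0.05880129 0.14425408]
 [0.57651485 0.05902515 0.15076651]
 [0.57623118 0.05896898 0.15573861]
 [0.57625413 0.0591804  0.16148186]
 [0.57596437 0.05909603 0.16576178]]
```

The pass went over the knob: the stripes are still at 0.0° and no force was felt. Triangulating the fingertips in the scene and side views puts them at z of about 0.126, while the state reports 0.095. The start pictures show the tips about 8 px too high as well. So the true tips sit about 30 mm above the reported TCP, while xy agrees. I'll back off and go lower, watching the force and the tip height in the images.

>>> {"method": "step_arm", "body": {
  "increments": [
    [-0.0065,0.001,0,0,0,-6.4,1],
    [-0.0065,0.001,0,0,0,-6.4,1],
    [-0.0065,0.001,0,0,0,-6.4,1],
    [-0.0065,0.001,0,0,0,-6.4,1],
    [-0.0065,0.001,0,0,0,-6.4,1],
    [-0.006,0.0005,0,0,0,-6.0,1],
    [0,0,-0.006,0,0,0,1],
    [0,0,-0.006,0,0,0,1]
  ]
}}

```text
time_s: 4.75
position: [0.5268, 0.061, 0.0825]
tool_rot: [3.142, 0.002, 0.001]
contact_force: [0.6, 0.3, 0.0]
gripper_width: 0.0005
```

>>> {"method": "step_arm", "body": {
  "increments": [
    [0,0,-0.004,0,0,0,1],
    [0,0,-0.004,0,0,0,1],
    [0,0,-0.004,0,0,0,1],
    [0,0,-0.002,0,0,0,1],
    [0,0,0,0,0,0,1],
    [0,0,0,0,0,0,1],
    [0,0,0,0,0,0,1],
    [0,0,0,0,0,0,1]
  ]
}}

```text
time_s: 5.55
position: [0.5269, 0.061, 0.0689]
tool_rot: [-3.142, -0.0, -0.001]
contact_force: [-0.0, 0.4, 0.5]
gripper_width: 0.0005
```

```bash
python3 m.py wrist 6; python3 m.py side 6; python3 m.py scene 6
python3 - <<'E'
from h import *
o=[]
for n,(x0,y0) in(("side",(250,150)),("scene",(255,150))):
    g=cv2.imread(f"pics/{n}6.png");im=cv2.resize(g[y0:y0+90,x0:x0+65],None,fx=6,fy=6,interpolation=cv2.INTER_CUBIC)
    f=pickle.load(open(n+"6.pkl","rb"))
    for P,c in(((.528,.061,.066),(255,0,0)),((.528,.061,.096),(0,0,255))):
        u=proj(f,P)[0];cv2.circle(im,tuple(np.int32((u-[x0,y0]+.5)*6)),3,c,-1)
    o.append(im)
cv2.imwrite("pics/six.png",np.hstack(o))
E
```

```text
stripe 578 [0.5585 0.1075] ang -0.05
stripe 571 [0.5585 0.0784] ang -0.09
5.6 [0.5268063  0.06104801 0.06888037] [3.14158739e+00 6.91032566e-05 7.65763304e-04] [-0.16011679 -0.73314798  0.03468386]
5.65 [0.52678189 0.06104752 0.06885723] [3.14157421e+00 1.37964691e-05 7.07978818e-04] [ 0.55506012  0.0903228  -0.04209785]
5.7 [0.52673326 0.06104693 0.06881334] [-3.14158446e+00  4.68410456e-05 -4.94111440e-04] [ 0.02643089  0.25013108 -0.17831863]
```

View pics/six.png

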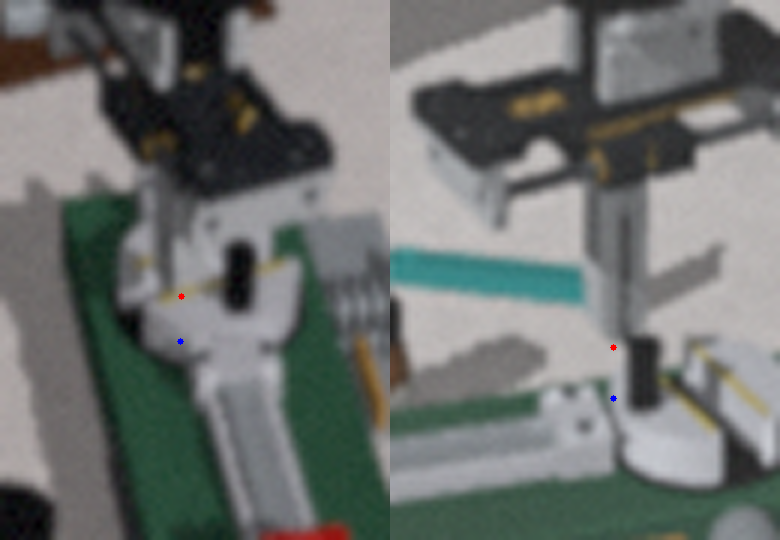

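View pics/wrist6.png

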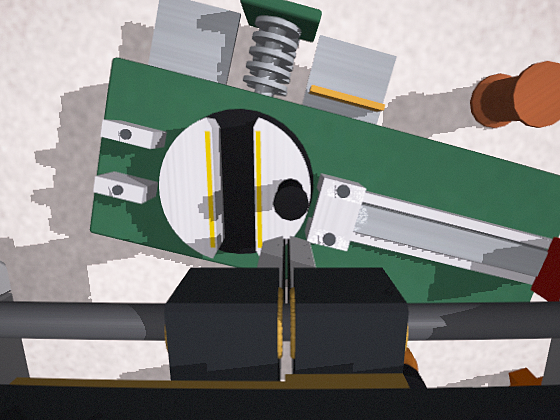

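The tips now end just above the knob's mid-height, at about z 0.10 true. I'll go 8 mm lower and start the push, checking force and disc angle early.

>>> {"method": "step_arm", "body": {
  "increments": [
    [0,0,-0.004,0,0,0,1],
    [0,0,-0.004,0,0,0,1],
    [0.005,-0.0002,0,0,0,0,1],
    [0.005,-0.0002,0,0,0,0,1],
    [0.004,-0.0002,0,0,0,0,1],
    [0.0045,-0.002,0,0,0,7.6,1],
    [0,0,0,0,0,0,1],
    [0,0,0,0,0,0,1]
  ]
}}

```text
time_s: 6.5
position: [0.545, 0.0583, 0.0605]
tool_rot: [3.135, 0.204, -0.001]
contact_force: [-1.8, -1.1, -0.3]
gripper_width: 0.0004
```

```bash
python3 m.py wrist 7
```

```text
stripe 517 [0.5653 0.0796] ang 9.54
stripe 564 [0.5583 0.1078] ang 9.74
6.55 [0.54504222 0.0582754  0.06056376] [ 3.13462956e+00  2.04676572e-01 -4.52119426e-04] [-1.55017715 -0.46632844  0.65891344]
```

View pics/wrist7.png

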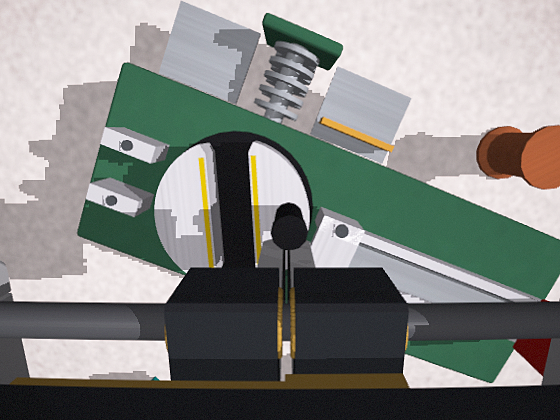

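Contact made: the slot went from 0 to 9.6° at about 2 N. I'll carry on round the arc.

>>> {"method": "step_arm", "body": {
  "increments": [
    [0.0047,-0.0013,0,0,0,7.6,1],
    [0.0049,-0.0007,0,0,0,7.6,1],
    [0.0049,-0.0001,0,0,0,7.6,1],
    [0.0049,0.0006,0,0,0,7.6,1],
    [0.0048,0.0012,0,0,0,7.6,1],
    [0.0046,0.0019,0,0,0,7.6,1],
    [0,0,0,0,0,0,1],
    [0,0,0,0,0,0,1]
  ]
}}

```text
time_s: 7.35
position: [0.5737, 0.06, 0.0605]
tool_rot: [2.812, 1.402, -0.0]
contact_force: [-1.8, -1.4, 0.2]
gripper_width: 0.0004
```

```bash
python3 m.py wrist 8
```

```text
stripe 513 [0.5727 0.0897] ang 56.81
stripe 550 [0.5476 0.1045] ang 57.02
7.4 [0.57372285 0.06000015 0.06046924] [ 2.81107287e+00  1.40253235e+00 -1.55704572e-04] [-1.36618121 -0.31490732 -0.20295365]
```

>>> {"method": "step_arm", "body": {
  "increments": [
    [0.0043,0.0024,0,0,0,7.6,1],
    [0.0039,0.003,0,0,0,7.6,1],
    [0,0,0,0,0,0,1],
    [0,0,0,0,0,0,1],
    [0,0,0,0,0,0,1],
    [0,0,0,0,0,0,1],
    [0,0,0,0,0,0,1],
    [0,0,0,0,0,0,1]
  ]
}}

```text
time_s: 8.2
position: [0.582, 0.0653, 0.0605]
tool_rot: [2.599, 1.765, -0.0]
contact_force: [-1.6, -1.8, -1.5]
gripper_width: 0.0001
```

```bash
python3 m.py wrist 9
```

```text
stripe 523 [0.5728 0.0934] ang 72.11
stripe 552 [0.5449 0.1013] ang 72.23
8.25 [0.58201524 0.06532085 0.06053669] [ 2.59874776e+00  1.76517569e+00 -3.35126827e-04] [-0.8325104  -1.6855049  -0.44281307]
```

View pics/wrist9.png

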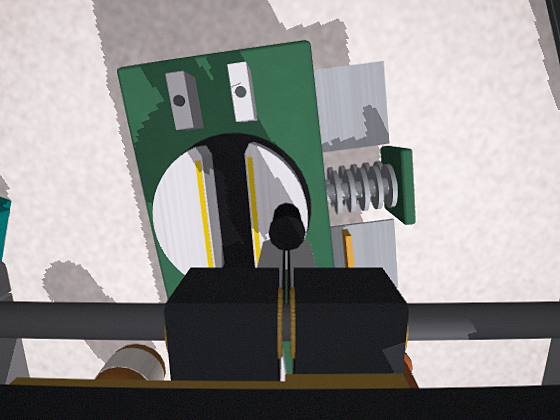

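>>> {"method": "step_arm", "body": {
  "increments": [
    [0.0018,0.0017,0,0,0,3.7,1],
    [0,0,0,0,0,0,1],
    [0,0,0,0,0,0,1],
    [0,0,0,0,0,0,1],
    [-0.002,-0.008,0,0,0,0,1],
    [-0.002,-0.008,0,0,0,0,1],
    [-0.002,-0.008,0.01,0,0,0,1],
    [-0.001,-0.004,0.02,0,0,0,1]
  ]
}}

```text
time_s: 9.05
position: [0.5755, 0.0383, 0.0901]
tool_rot: [-2.539, -1.846, 0.003]
contact_force: [0.0, 0.6, 0.0]
gripper_width: 0.0004
```

```bash
python3 m.py wrist 10;python3 m.py wrist 10; python3 m.py scene 10; python3 m.py side 10
```

```text
stripe 491 [0.5717 0.0902] ang 76.05
stripe 510 [0.5431 0.0971] ang 75.96
9.1 [0.57933597 0.03759963 0.09515733] [2.5380914  1.84466558 0.00698559] [0.40722244 0.40864559 2.34523779]
stripe 477 [0.5725 0.0906] ang 76.02
stripe 461 [0.5444 0.0977] ang 76.01
9.15 [0.58015342 0.03798758 0.09461326] [2.53744412 1.84393321 0.00962631] [-0.11836963  0.44864497  0.2608463 ]
9.2 [0.57911452 0.03843135 0.09312358] [2.53838879 1.84535093 0.00692793] [ 0.13307749  0.19598476 -0.00696888]
stripe 24 [0.5443 0.0885] ang 75.81
9.25 [0.57793631 0.03879463 0.09180274] [2.53945398 1.84690834 0.00365587] [-0.35886549  0.12298286 -0.55533958]
```

View pics/wrist10.png

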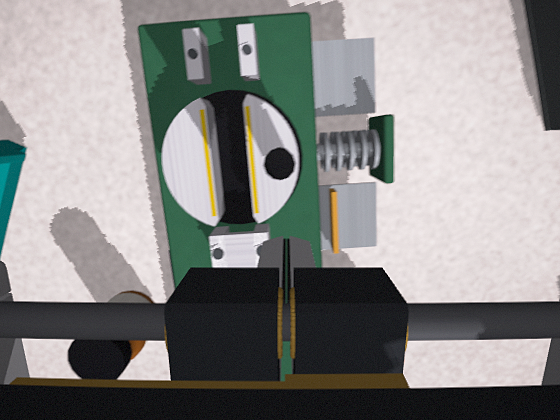

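The slot is at 76.0° against the housing's 75.9°, so it is aligned, and the knob stays put with the fingers away. Next I go over the bar to a point behind the red plate.

>>> {"method": "step_arm", "body": {
  "increments": [
    [0,0,0.03,0,0,1,1],
    [-0.012,-0.027,0.002,0,0,1,1],
    [-0.012,-0.027,0,0,0,1,1],
    [-0.012,-0.027,0,0,0,0.9,1],
    [-0.012,-0.027,0,0,0,0,1],
    [-0.012,-0.027,0,0,0,0,1],
    [-0.012,-0.027,0,0,0,0,1],
    [-0.01,-0.026,0,0,0,0,1]
  ]
}}

```text
time_s: 10.05
position: [0.4937, -0.1494, 0.1217]
tool_rot: [-2.474, -1.933, 0.001]
contact_force: [0.0, -0.5, 0.6]
gripper_width: 0.0003
```

>>> {"method": "step_arm", "body": {
  "increments": [
    [0,0,0,0,0,0,1],
    [0,0,0,0,0,0,1],
    [0,0,0,0,0,0,1],
    [0,0,0,0,0,0,1],
    [0,0,0,0,0,0,1],
    [0,0,0,0,0,0,1],
    [0,0,0,0,0,0,1],
    [0,0,0,0,0,0,1]
  ]
}}

```text
time_s: 10.85
position: [0.495, -0.1487, 0.1227]
tool_rot: [2.475, 1.935, 0.0]
contact_force: [-0.3, -0.4, -0.4]
gripper_width: 0.0002
```

```bash
python3 m.py wrist 11
python3 - <<'E'
from h import *
f=pickle.load(open("wrist11.pkl","rb"))
H,S,V=cv2.split(cv2.cvtColor(f["image"],cv2.COLOR_RGB2HSV)); P=dep(f)
m=((H<6)|(H>172))&(S>150)&(V>60); n,l,st,ce=cv2.connectedComponentsWithStats(m.astype(np.uint8))
u=np.array([.2436,.9699]);v=np.array([-u[1],u[0]]);O=np.array([.5577,.0933])
for i in range(1,n):
    if st[i,4]>50:
        p=P[l==i];q=np.c_[(p[:,:2]-O)@u,(p[:,:2]-O)@v,p[:,2]];print(st[i],np.percentile(q,[2,50,98],axis=0).round(4).tolist())
from workcell import arm
p=arm.observe()["position"][:2]-O;print("tcp",p@u,p@v)
E
```

```text
10.9 [ 0.49497014 -0.14875638  0.12266454] [2.47543288e+00 1.93432718e+00 5.72371540e-05] [-0.29560687  0.49896206  0.1782238 ]
[259 166  60  17 916] [[-0.2173, -0.018, 0.082], [-0.2123, 0.0008, 0.1063], [-0.2095, 0.019, 0.1081]]
tcp -0.25005147956396007 0.0018767613464263015
```

View pics/wrist11.png

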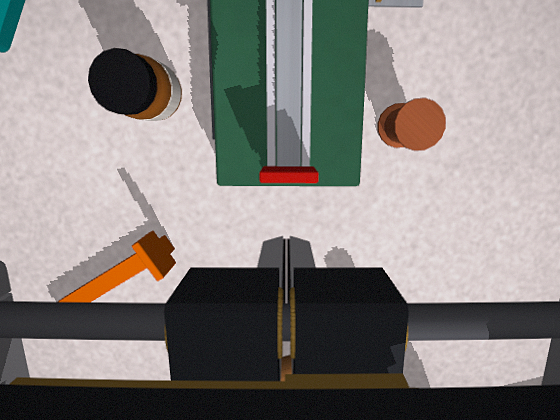

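The red plate spans (259–318, 166–183), centred on the fingers (lateral +1 mm), with its rear face at cutter x of about -217 mm, so about 133 mm of travel is needed. Orange look-alike at (150,255), clear. Descending behind the plate.

>>> {"method": "step_arm", "body": {
  "increments": [
    [0,0,-0.012,0,0,0,1],
    [0,0,-0.012,0,0,0,1],
    [0,0,-0.012,0,0,0,1],
    [0,0,-0.012,0,0,0,1],
    [0,0,-0.012,0,0,0,1],
    [0,0,-0.012,0,0,0,1],
    [0,0,0,0,0,0,1],
    [0,0,0,0,0,0,1]
  ]
}}

```text
time_s: 11.7
position: [0.4947, -0.1487, 0.0502]
tool_rot: [-2.475, -1.934, 0.001]
contact_force: [0.3, -0.4, 0.4]
gripper_width: 0.0006
```

```bash
python3 m.py side 12; python3 m.py scene 12
python3 - <<'E'
from h import *
o=[]
for n,(x0,y0) in(("side",(270,195)),("scene",(195,170))):
    g=cv2.imread(f"pics/{n}12.png");im=cv2.resize(g[y0:y0+90,x0:x0+65],None,fx=6,fy=6,interpolation=cv2.INTER_CUBIC)
    f=pickle.load(open(n+"12.pkl","rb"))
    u=proj(f,(.495,-.1488,.080))[0];cv2.circle(im,tuple(np.int32((u-[x0,y0]+.5)*6)),3,(255,0,255),-1)
    o.append(im)
cv2.imwrite("pics/p12.png",np.hstack(o))
E
```

```text
stripe 25 [0.5446 0.0899] ang 76.3
11.75 [ 0.49528739 -0.14901444  0.05088102] [2.47515994e+00 1.93386952e+00 4.12642992e-04] [ 0.68869999  0.23296491 -0.0774897 ]
11.8 [ 0.49557909 -0.14913893  0.05123537] [2.47459437e+00 1.93348612e+00 9.56514418e-04] [ 0.26949012 -1.21854485 -0.23880763]
```

View pics/p12.png

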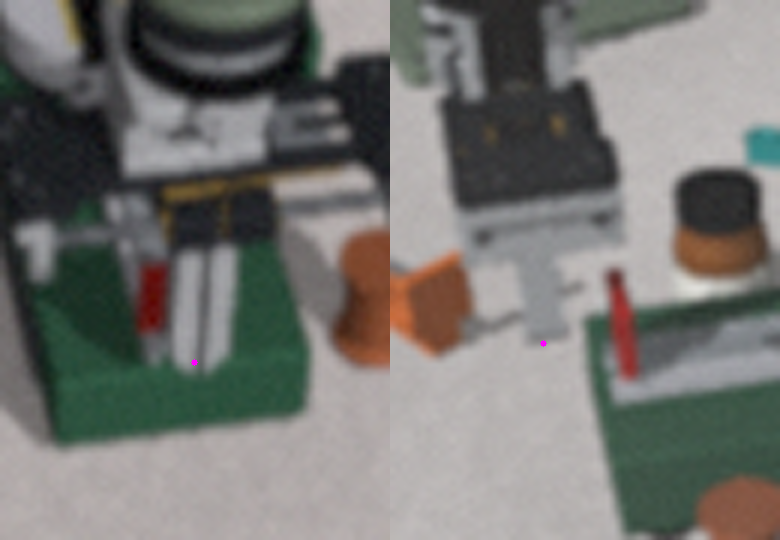

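The fingertips are behind the plate at true z of about 0.080, within the plate's 69–107 mm. Pushing along (0.2436, 0.9699).

>>> {"method": "step_arm", "body": {
  "increments": [
    [0.0024,0.0097,0,0,0,0,1],
    [0.0024,0.0097,0,0,0,0,1],
    [0.002,0.0078,0,0,0,0,1],
    [0.002,0.0078,0,0,0,0,1],
    [0.002,0.0078,0,0,0,0,1],
    [0.002,0.0078,0,0,0,0,1],
    [0.002,0.0078,0,0,0,0,1],
    [0.002,0.0078,0,0,0,0,1]
  ]
}}

```text
time_s: 12.6
position: [0.5124, -0.0829, 0.0513]
tool_rot: [2.474, 1.933, -0.0]
contact_force: [-1.3, -4.8, 3.9]
gripper_width: 0.0003
```

```bash
cat > q.py <<'E'
from workcell import arm
from h import *
s=arm.observe();p=s["position"][:2]-[.5577,.0933];u=np.array([.2436,.9699]);v=np.array([-u[1],u[0]]);print("tcp",(p@u).round(4),(p@v).round(4),s["contact_force"].round(1),"along",(s["contact_force"][:2]@u).round(1))
E
python3 m.py wrist 13; python3 q.py
```

```text
12.65 [ 0.51261048 -0.08139943  0.05119851] [2.47447306e+00 1.93440468e+00 1.70091622e-03] [ 0.25691854 -2.82003324  1.86551972]
tcp -0.1804 0.0012 [ 0.3 -2.8  1.9] along -2.7
```

View pics/wrist13.png

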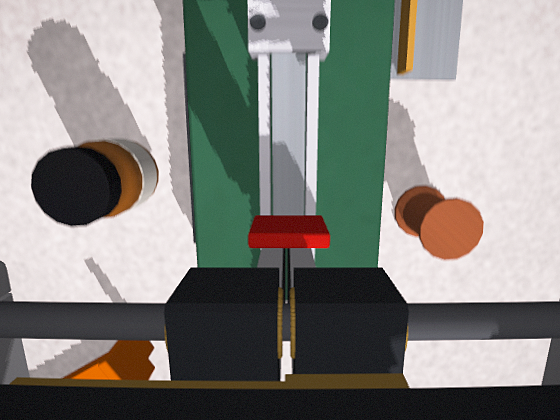

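The plate sits against the fingertips, at (290,232), and slides at about 5 N. Continuing.

>>> {"method": "step_arm", "body": {
  "increments": [
    [0.002,0.0078,0,0,0,0,1],
    [0.002,0.0078,0,0,0,0,1],
    [0.002,0.0078,0,0,0,0,1],
    [0.002,0.0078,0,0,0,0,1],
    [0.002,0.0078,0,0,0,0,1],
    [0.002,0.0078,0,0,0,0,1],
    [0.002,0.0078,0,0,0,0,1],
    [0.002,0.0078,0,0,0,0,1]
  ]
}}

```text
time_s: 13.45
position: [0.528, -0.0207, 0.0512]
tool_rot: [2.474, 1.933, -0.001]
contact_force: [-0.5, -4.3, 3.3]
gripper_width: 0.0009
```

```bash
python3 m.py wrist 14; python3 q.py
```

```text
stripe 576 [0.5411 0.0871] ang 75.83
stripe 598 [0.569  0.0792] ang 76.0
13.5 [ 0.52823698 -0.01922257  0.05106385] [2.47492559e+00 1.93452940e+00 9.89947349e-04] [ 0.33986313 -1.74231836  2.75493072]
tcp -0.1163 0.0012 [ 0.3 -1.7  2.8] along -1.6
```

View pics/wrist14.png

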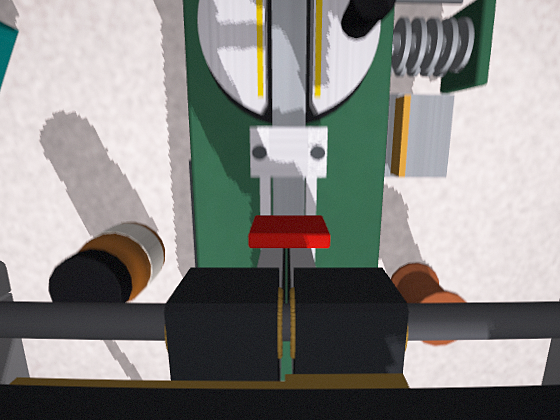

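>>> {"method": "step_arm", "body": {
  "increments": [
    [0.001,0.0039,0,0,0,0,1],
    [0.001,0.0039,0,0,0,0,1],
    [0.001,0.0039,0,0,0,0,1],
    [0.001,0.0039,0,0,0,0,1],
    [0.001,0.0039,0,0,0,0,1],
    [0.0005,0.0019,0,0,0,0,1],
    [0,0,0,0,0,0,1],
    [0,0,0,0,0,0,1]
  ]
}}

```text
time_s: 14.3
position: [0.5333, 0.0008, 0.0508]
tool_rot: [2.475, 1.934, -0.0]
contact_force: [0.0, -6.6, 3.7]
gripper_width: 0.0006
```

```bash
python3 m.py wrist 15; python3 q.py
```

```text
stripe 844 [0.5436 0.0974] ang 75.95
stripe 853 [0.5718 0.0907] ang 76.01
14.35 [0.53326445 0.00083211 0.05080169] [ 2.47543394e+00  1.93377765e+00 -1.87402666e-04] [-1.62030761 -5.31874121  3.92559277]
tcp -0.0956 0.0012 [-1.6 -5.3  3.9] along -5.6
```

View pics/wrist15.png

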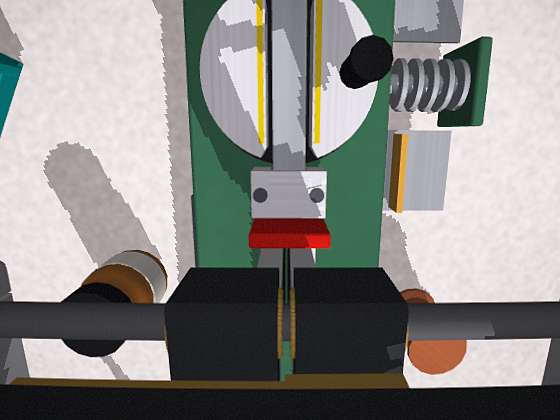

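The plate is a few mm short of the bridge. I'll creep up until the stop is felt.

>>> {"method": "step_arm", "body": {
  "increments": [
    [0.0002,0.001,0,0,0,0,1],
    [0.0003,0.001,0,0,0,0,1],
    [0.0002,0.001,0,0,0,0,1],
    [0.0003,0.001,0,0,0,0,1],
    [0,0,0,0,0,0,1],
    [0,0,0,0,0,0,1],
    [0,0,0,0,0,0,1],
    [0,0,0,0,0,0,1]
  ]
}}

```text
time_s: 15.15
position: [0.5333, 0.0012, 0.0508]
tool_rot: [2.472, 1.932, -0.009]
contact_force: [-4.4, -13.7, 6.1]
gripper_width: 0.0005
```

```bash
python3 q.py
```

```text
tcp -0.0953 0.0012 [ -4.4 -13.7   6.1] along -14.4
```

Force is 14 N and the TCP no longer advances. I'll check whether this is the stop.

```bash
python3 m.py wrist 16; python3 m.py scene 16
python3 - <<'E'
from h import *
g=cv2.imread("pics/wrist16.png");cv2.imwrite("pics/w16c.png",cv2.resize(g[140:260,215:365],None,fx=4.8,fy=4.8,interpolation=cv2.INTER_CUBIC))
g=cv2.imread("pics/scene16.png");cv2.imwrite("pics/c16c.png",cv2.resize(g[185:255,225:355],None,fx=6,fy=6,interpolation=cv2.INTER_CUBIC))
f=pickle.load(open("wrist16.pkl","rb"));P=dep(f);u=np.array([.2436,.9699]);O=[.5577,.0933]
for c in (270,280,300,310): print(c,[(((P[r,c,:2]-O)@u*1000).round(1),(P[r,c,2]*1000).round(1)) for r in range(196,256,4)])
E
```

```text
stripe 844 [0.5436 0.0975] ang 75.94
stripe 870 [0.5719 0.0911] ang 76.04
15.2 [0.53329836 0.00125075 0.05085192] [ 2.47221435  1.93230311 -0.00899404] [ -4.2639275  -13.53334918   5.43378887]
15.25 [0.53328099 0.00124353 0.05082828] [ 2.47226528  1.93232497 -0.00904595] [ -4.26411451 -13.14490151   5.59358109]
270 [(np.float64(-27.4), np.float64(264.2)), (np.float64(-66.2), np.float64(77.2)), (np.float64(-68.1), np.float64(78.8)), (np.float64(-70.4), np.float64(78.3)), (np.float64(-72.7), np.float64(78.6)), (np.float64(-75.0), np.float64(78.7)), (np.float64(-76.2), np.float64(82.5)), (np.float64(-76.2), np.float64(90.6)), (np.float64(-76.2), np.float64(98.1)), (np.float64(-76.5), np.float64(104.1)), (np.float64(-77.9), np.float64(105.9)), (np.float64(-79.1), np.float64(108.4)), (np.float64(-81.6), np.float64(107.1)), (np.float64(-84.4), np.float64(105.1)), (np.float64(-83.9), np.float64(112.0))]
280 [(np.float64(-63.7), np.float64(78.2)), (np.float64(-65.7), np.float64(79.2)), (np.float64(-68.1), np.float64(78.8)), (np.float64(-70.4), np.float64(78.4)), (np.float64(-73.0), np.float6
[... 897 characters left out ...]
.0), np.float64(105.8)), (np.float64(-83.7), np.float64(106.7)), (np.float64(-84.0), np.float64(111.5))]
310 [(np.float64(-63.1), np.float64(80.7)), (np.float64(-65.7), np.float64(79.2)), (np.float64(-68.0), np.float64(78.9)), (np.float64(-70.2), np.float64(79.0)), (np.float64(-72.7), np.float64(78.1)), (np.float64(-74.8), np.float64(79.0)), (np.float64(-76.1), np.float64(82.6)), (np.float64(-76.2), np.float64(90.4)), (np.float64(-76.3), np.float64(97.5)), (np.float64(-76.3), np.float64(104.6)), (np.float64(-77.6), np.float64(106.9)), (np.float64(-79.4), np.float64(107.4)), (np.float64(-81.7), np.float64(106.5)), (np.float64(-83.5), np.float64(107.1)), (np.float64(-83.5), np.float64(112.8))]
```

View pics/w16c.png

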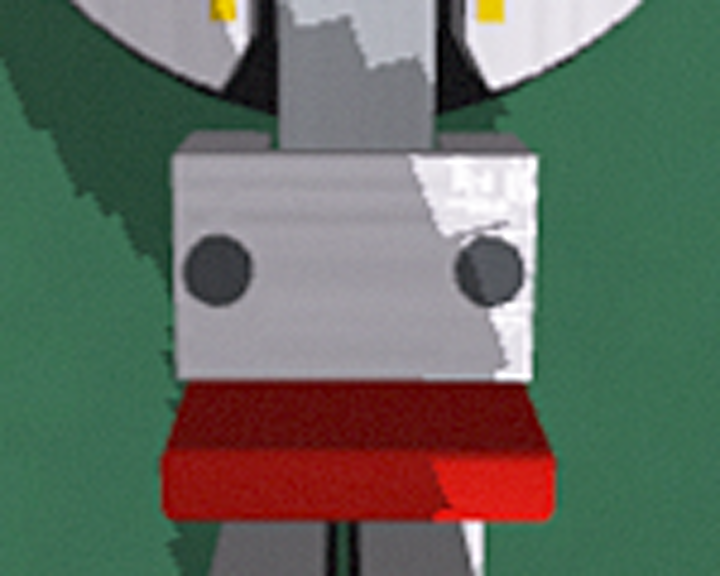

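View pics/c16c.png

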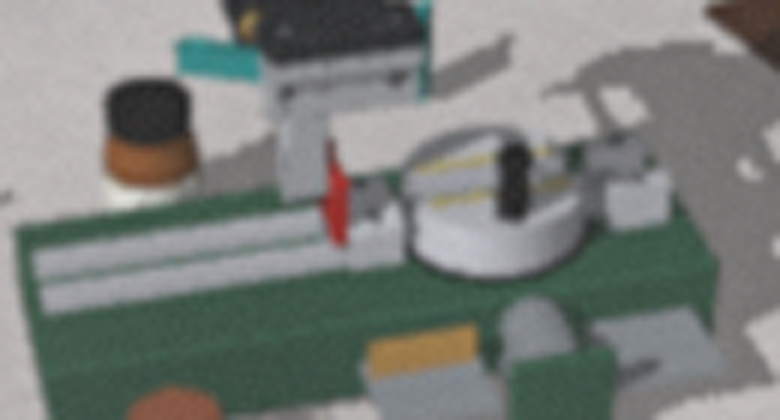

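Home: the plate's front face measures x = -76.1 mm and its rear face about -84 mm, with 14 N against the stop. I'll back straight off, then lift clear and check.

>>> {"method": "step_arm", "body": {
  "increments": [
    [-0.001,-0.004,0,0,0,0,1],
    [-0.001,-0.004,0,0,0,0,1],
    [-0.002,-0.008,0,0,0,0,1],
    [-0.004,-0.016,0,0,0,0,1],
    [-0.004,-0.016,0,0,0,0,1],
    [0,0,0.03,0,0,0,1],
    [0,0,0.04,0,0,0,1],
    [0,0,0.04,0,0,0,1]
  ]
}}

```text
time_s: 16.05
position: [0.521, -0.0423, 0.1606]
tool_rot: [-2.473, -1.932, 0.001]
contact_force: [-0.2, -0.2, -0.2]
gripper_width: 0.0002
```

>>> {"method": "step_arm", "body": {
  "increments": [
    [0,0,0.03,0,0,0,1],
    [0.005,0.02,0.02,0,0,0,1],
    [0.005,0.02,0,0,0,0,1],
    [0,0,0,0,0,0,1],
    [0,0,0,0,0,0,1],
    [0,0,0,0,0,0,1],
    [0,0,0,0,0,0,1],
    [0,0,0,0,0,0,1]
  ]
}}

```text
time_s: 16.85
position: [0.5318, -0.0034, 0.2101]
tool_rot: [-2.476, -1.933, 0.001]
contact_force: [0.2, -0.5, -0.1]
gripper_width: 0.0004
```

```bash
python3 m.py wrist 17; python3 m.py side 17; python3 m.py scene 17
python3 - <<'E'
from h import *
f=pickle.load(open("wrist17.pkl","rb"));P=dep(f);u=np.array([.2436,.9699]);O=[.5577,.0933]
H,S,V=cv2.split(cv2.cvtColor(f["image"],cv2.COLOR_RGB2HSV))
m=((H<6)|(H>172))&(S>150)&(V>50); q=(P[m][:,:2]-O)@u; print("plate x",np.percentile(q,[2,50,98]).round(4),"z",np.percentile(P[m][:,2],[2,98]).round(4))
# changes of bystanders
for n in("side","scene"):
    a=pickle.load(open(n+"0.pkl","rb"))["image"];b=pickle.load(open(n+"17.pkl","rb"))["image"]
    d=(cv2.absdiff(cv2.GaussianBlur(a,(5,5),0),cv2.GaussianBlur(b,(5,5),0)).max(2)>40).astype(np.uint8)*255
    cv2.imwrite(f"pics/d_{n}.png",cv2.resize(np.hstack([b[:,:,::-1],cv2.merge([d]*3)]),(798,300)))
E
```

```text
stripe 226 [0.5435 0.097 ] ang 76.55
stripe 227 [0.5714 0.0896] ang 76.44
16.9 [ 0.53194575 -0.00331978  0.21024017] [-2.47592031e+00 -1.93287192e+00  8.53167666e-04] [ 0.04772272  0.41814525 -0.48418081]
16.95 [ 0.53203629 -0.0032189   0.21036746] [-2.47592987e+00 -1.93308041e+00  5.59862808e-04] [0.57434586 0.3995679  0.27307035]
17.0 [ 0.5321173  -0.003184    0.21046854] [-2.47600373e+00 -1.93328514e+00  3.52771396e-04] [0.08522763 0.69955043 0.96446819]
plate x [-0.084  -0.0791 -0.0761] z [0.0915 0.108 ]
```

View pics/wrist17.png

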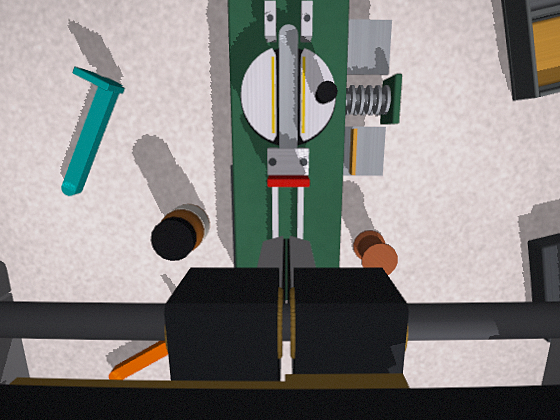

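View pics/d_side.png

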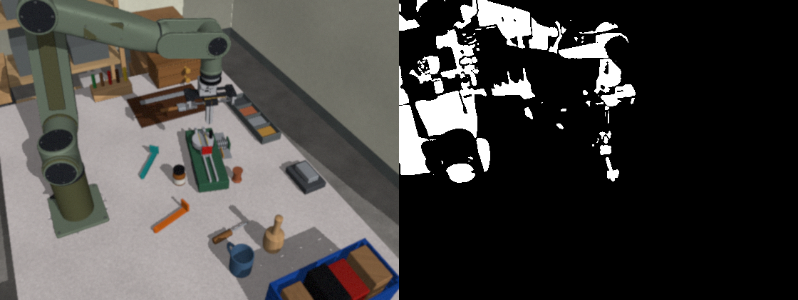

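View pics/d_scene.png

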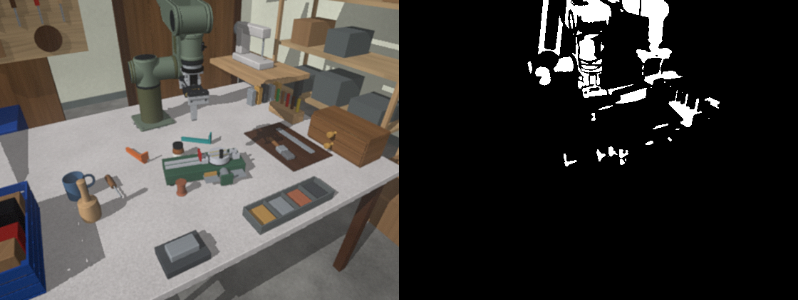

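The bar runs through the slot into the keeper. The plate, at (288,181), touches the bridge with x from -84.0 to -76.1 mm. Jar, spool and look-alikes are unchanged: the picture differences show only the arm, its shadow, the bar and the disc. Handing in.

```bash
python3 -c "
from workcell import order; print(order.finish_job())"
```

```text
the job is handed in; nothing more can be done
None
```

The strap cutter's shaft is locked and I have handed the job in, at about 17 s on the robot's clock. I pushed the knob with shut fingertips about 76° counter-clockwise, to the pi alignment. Then I pushed the bar by its red plate about 133 mm, until it met the stop at about 14 N, and withdrew the arm clear.

**Last checks**
- **Bar:** with the arm withdrawn, the plate's front face is at x = -76.1 mm and its rear face at -84.0 mm, so it is home. The nose stands between the keeper cheeks.
- **Slot:** it measured 75.9–76.0° with the bar home, against the housing's 75.9°. The last, more distant view read 76.5°.
- **Bench:** the before/after pictures show no bystander or look-alike moved.

**Disagreement:** the real fingertips sit about 30 mm higher than the reported TCP, as seen in the cameras. Because of this my first push passed over the knob without touching it. I corrected the height from the images and redid it.

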